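# Free a microscope filter wheel and roll it up to the green flag

## Task

Change the microscope's filter: first loosen the red-posted clamp lever that locks the wheel - nobody knows which way its thread runs, so feel which way it gives and never force it against its stop - and swing it well over to that side. Then roll the orange-ridged thumbwheel up (its crest going towards the column), ridge by ridge, click by click, until the red needle stands at the green flag; leave it clicked in there and the clamp loose, without bumping the lamp arm that hangs over the wheel or shifting the loose things around.

Things in the scene. Friction and masses are not known exactly. Their poses are not given: they have to be found in the camera images.
- stand: blue microscope base, fixed, 240 (x) by 240 (y) by 72 mm high; origin at the centre of its underside, x pointing towards the column (roughly to the robot's left), y roughly towards the robot, z up. Its place and yaw vary (yaw up to 0.35 rad either way). Its flat top is at 72 mm. A flat black filter case (45 x 50 x 22 mm) lies loose on the corner of the top at about x +84, y +82 mm
- wheel_axis (a point): centre of the thumbwheel, on its axle, 60 mm above the table; axes as the stand's (axle along y). The wheel is 30 mm wide (y) and rises through a slot: black core of 33 mm radius, and 8 orange ridges 5 mm thick, 45 degrees apart, reaching out to 52 mm radius. Clicked in at a number, the ridges stand 22.5 degrees before and after the crest, 67.5 degrees and so on, so gaps lie at the crest and 45 degrees before it (on the stand's -x side, away from the column)
- filter_wheel (a joint): angle of the thumbwheel in rad, 0 at number 0 where it starts, growing as its crest rolls towards the column (stand's +x); 0.785 (45 degrees) per number, 0 to 7. Firmly blocked until the clamp is loosened; then about 5 N at a ridge's tip carries it over the click: once a ridge has passed 22.5 degrees of roll the wheel snaps on to the next number by itself; rolling back works alike
- needle_tip (a point): red needle on the white scale along the base's far edge (stand's -y); it shows the wheel's number, moving 16 mm along the stand's +x per number; the scale has 8 black marks, 0 at the end away from the column
- green_flag: green tab (7 x 14 x 3 mm, fixed, not to be touched) beside the scale, level with mark 3, 4 or 5: the number wanted. Origin at the centre of its underside. The needle is at the flag when both have the same x in the stand's frame. The two grey tabs mean nothing
- clamp (a joint): angle of the steel clamp lever in rad, 0 as found (tight, pointing along the stand's -x), positive when its post moves to the stand's -y (away from the robot), negative to +y (towards the robot); travel 0.65 to the side that gives, which is not known beforehand; to the other side it stops dead after about 0.1. It turns with about 3 N at the post and stays where it is left; the wheel is free beyond 0.45. More than 40 N on the lever damages it
- clamp_post (a point): middle of the height of the upright red post (14 mm diameter, 34 mm high, from 82 to 116 mm above the table; this point at 99 mm) at the end of the clamp lever, 60 mm from the lever's pivot, which lies on the stand's top at x 0, y +75 mm in the stand's frame. Clear above
- lamp_arm: white lamp arm, fixed on a column at the stand's +x end, 44 mm wide, hanging over the column-side half of the wheel; origin at the stand's origin. It must not be bumped (over 10 N)
- lamp_edge (a point): middle of the lower front edge of the lamp arm: 5 mm from the wheel's axle on the side away from the column and 155 mm above the table; the arm reaches from here to the column, 60 mm high. A gripper held upright cannot work the wheel beneath it; leaning 35 to 45 degrees away from the column (its fingers pointing down and towards the column) it can
- filter_case: loose black case on the stand's top, to be left alone
- objective: loose brass objective lens, 30 mm wide, 45 mm high, standing on the table left of the stand, to be left alone
- oil_jar: loose amber jar, 36 mm wide, 55 mm high, left of the stand, to be left alone
- slide_box: loose blue slide box 85 x 100 x 34 mm, right of the stand, to be left alone

How it is judged (in metres and radians):
On the way, in this order (a step that is already met when the one before it is completed fails the run):
1. the clamp lever is swung over to the side that gives (0.45 rad or more) ((value of joint clamp above 0.45 rad or value of joint clamp below -0.45 rad)), for 0.2 s.
2. the wheel is rolled up by its first click (value of joint filter_wheel above 0.6 rad), for 0.1 s.
At the end, for the whole second after the job is handed in: The needle stands within 4 mm of the green flag along the scale, the wheel is at rest, and the clamp lever is still at least 0.45 rad over to the side that gives (x of needle_tip in the frame of green_flag between -0.004 and 0.004 m and velocity of joint filter_wheel between -0.1 and 0.1 rad/s and (value of joint clamp above 0.45 rad or value of joint clamp below -0.45 rad)); the robot touches nothing.
It fails at once if the clamp lever is forced with more than 40 N (contact force between the fingers and clamp above 40 N).
It fails at once if the lamp arm is bumped with more than 10 N (contact force between anything else and lamp_arm above 10 N).
It fails at once if a loose thing by the stand is shifted by more than 20 mm (distance of any of filter_case, objective, oil_jar, slide_box from where it was at the start of the episode above 0.02 m).
It also fails if it takes over 58 s, if anything falls off the work surface, if the arm or the gripper's body presses on something with over 40 N, if the wrist force passes 120 N, or if a joint passes its speed limit or range.

## Robot

A 6-joint arm with a two-finger parallel gripper is mounted at the origin on the work surface. World frame = base frame: x ahead of the robot, y to its left, z up, the work surface at z = 0. Lengths are in mm, angles in rad, forces in N, time in s.
With the tool pointing down it reaches from about 350 to 775 mm from the base axis. Payload 7.3 kg.
Tool frame: the origin (TCP) lies at the centre of the arm's flange, where the gripper is bolted on; the fingertips stand 178 mm ahead of it and the grasp point (between the pads) lies 159 mm ahead of it; z points along the fingers, y is the direction in which the jaws open and shut (so a half turn about z gives the same grasp; the last joint's range is limited). The gripper opens to 92 mm and grips with 3 to 60 N. Pads are 19 mm wide; open, the fingers measure 130 mm over their backs; the gripper's body (75 mm by 190 mm) begins 47 mm behind the grasp point.
Start: joints at [1.113, 0.342, 1.524, -0, 1.275, -0.146], TCP at [161.034, 499.696, 404.741] pointing down, gripper open.
Joint ranges: [-2.53, 2.53], [-0.77, 2.02], [0.04, 2.7], [-1, 4.14], [0.28, 2.66], [-3.11, 3.11]. Speed limits (rad/s): [2.57, 2.57, 3.14, 3.14, 3.14, 3.14].

## Interface

Orientations are given as [roll, pitch, yaw] about the fixed x, y, z axes, in that order (R = Rz(yaw) Ry(pitch) Rx(roll)).
In Python, from plant import get_obs, capture, close_job gives the robot as it stands. The module is installed in compiled form; this text tells all that it offers.
- The arm moves only by the shell command python3 -m pendant 'ROWS'. ROWS is JSON, a list of rows, each a list of 3 entries, a list of its own where there are three numbers: the shift along the tool's x, y, z in m, then the turn, a rotation vector about the tool's x, y, z in rad, then the finger opening in m, from 0 to 0.0918. In form: [[[tx, ty, tz], [wx, wy, wz], fingers], ...]. A call has 1 to 10 rows; each row is the pose to reach, as a shift and turn from the pose commanded when the call began, along the tool's axes at that moment; what a row does not reach only later rows make up. A row lasts 1/12 s, in which the tool goes at most 41.7 mm and 7.16 degrees, less where a joint would pass 70% of its speed; a pose out of reach is approached as far as the arm can. A call with a gripper value outside its range is refused whole. The fingers move at their own pace and stop on an object; the grip force is fixed at half the most. Time passes only in rows, so rows that repeat a pose let the fingers close. It gives the time, the measured TCP pose, the force and the opening at its end, in the units of the state.
- get_obs(): the state, without advancing time (a new reading comes with each control period).
- capture(name): name is "side" or "top"; returns a dict with "color" (480x640x3 uint8, red, green, blue), "mtx" (3x3 intrinsics, pixels), "rvec" (rotation vector, rad) and "tvec" (3), from world to camera coordinates, as OpenCV has them. Camera axes: x right, y down, z forward; pixel columns grow to the right and rows downward; lengths in mm; the calibration is good to about 2 mm. A picture is of the moment at which its call begins. There is no depth.
- close_job(): hands the job in, once; it reports no verdict.
The state is a dict: "time": time; "joint_positions": joint angles; "dq": joint speeds; "tau": joint torques, N m; "tool_pos": TCP position; "tcp_rot": TCP orientation; "contact_force": force on the tool from outside, world axes, zero at the start; "moment": the same for the moment, N m; "grip_width": finger opening in mm.
Only numpy, scipy, OpenCV 4.12 (cv2) and the standard library are available. Lean on these libraries where they do the work, as an engineer would, in place of code of your own. Each camera call takes 0.05 s, during which the arm holds its last target. There are 200 camera calls.

## Working session

There is one attempt and no reset: what is moved stays moved. The work goes in short steps, Python scripts to look and compute and a shell command to move; the robot and the scene stay as the last step left them, time stands still between calls to the robot, and variables do not carry over. Pictures are saved under pics/ and viewed, about 8 in all and at most 12, crops included, and the job is handed in when it is done.

```bash
mkdir -p pics
python3 - <<'E'
from plant import *
import cv2
print(get_obs())
for n in("side","top"):
    c=capture(n); cv2.imwrite(f"pics/{n}0.png",c["color"][:,:,::-1]); print(n,c["mtx"].tolist(),c["rvec"],c["tvec"])
E
```

```text
{'time': 0.0, 'joint_positions': array([ 1.11303298e+00,  3.42678577e-01,  1.52500958e+00, -1.28000471e-05,
        1.27539805e+00, -1.46038382e-01]), 'dq': array([ 9.06981872e-06,  3.89253369e-04,  1.62843558e-03,  1.61276985e-04,
        4.82091876e-04, -5.89879200e-05]), 'tau': array([ 1.09279325e-03, -4.31231153e+01, -2.44227058e+01,  7.18763703e-02,
        5.58150513e-02, -2.09240366e-04]), 'tool_pos': array([160.95452909, 499.57015641, 404.0702739 ]), 'tcp_rot': array([-3.14011321e+00, -2.05232302e-04,  2.82987127e+00]), 'contact_force': array([-0.57495281,  0.44464488, -0.15037364]), 'moment': array([-0.03335421, -0.01483062, -0.04958094]), 'grip_width': 91.93182442752416}
side [[583.1495612092278, 0.0, 320.4257919387563], [0.0, 583.1495612092278, 237.7515830164408], [0.0, 0.0, 1.0]] [ 0.78019216 -2.7002066   0.95783128] [ 484.52565861  341.60746295 1004.75003353]
top [[467.087246046688, 0.0, 318.3206646026284], [0.0, 467.087246046688, 241.11410346508362], [0.0, 0.0, 1.0]] [ 2.16922695 -2.11336345  0.15505724] [ -37.02268695  605.85598718 1070.04347231]
```

View pics/side0.png

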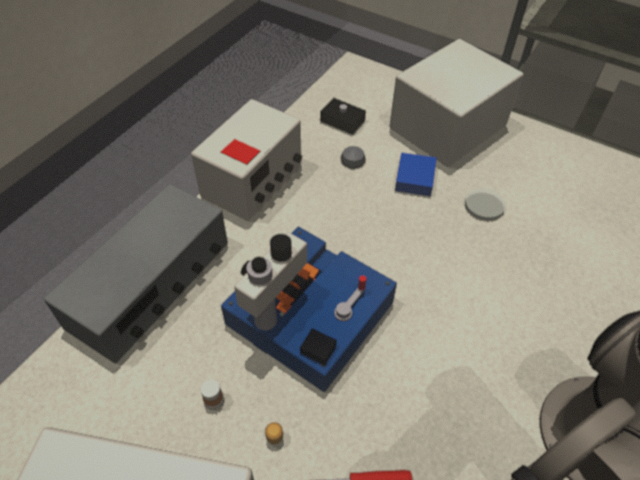

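View pics/top0.png

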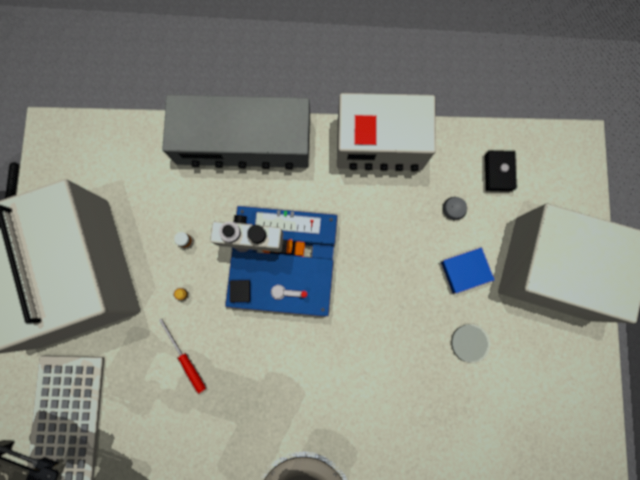

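Top view shows the stand around (282,260), the post at (305,294), the scale with the flag near (285,213) and the needle near (312,225). I'll measure these and crop in.

```bash
cat > h.py <<'E'
from plant import *
import cv2, numpy as np
from scipy.spatial.transform import Rotation as Ro
def ray(c,uv):
    R=cv2.Rodrigues(c["rvec"])[0]; t=np.array(c["tvec"]).ravel()
    d=R.T@np.linalg.inv(c["mtx"])@np.array([*uv,1.]); return -R.T@t,d
def onz(c,uv,z):
    o,d=ray(c,uv); return o+d*(z-o[2])/d[2]
def proj(c,P): return cv2.projectPoints(np.array(P,float).reshape(-1,1,3),c["rvec"],c["tvec"],c["mtx"],None)[0].reshape(-1,2)
def blobs(m,mn=4):
    n,_,s,ce=cv2.connectedComponentsWithStats(m.astype(np.uint8)); return [(s[i,4],s[i,:4].tolist(),ce[i].round(1)) for i in range(1,n) if s[i,4]>=mn]
def masks(c):
    h=cv2.cvtColor(c["color"],cv2.COLOR_RGB2HSV).astype(int);H,S,V=h[...,0],h[...,1],h[...,2]
    return dict(blue=(abs(H-110)<12)&(S>130)&(V>40),red=((H<5)|(H>174))&(S>140)&(V>60),green=(abs(H-70)<25)&(S>90)&(V>50),orange=(H>=6)&(H<16)&(S>150)&(V>80))
E
python3 - <<'E'
from h import *
c=capture("top");m=masks(c)
for k,v in m.items():
    for b in blobs(v): 
        x,y=b[2]
        if 190<x<345 and 190<y<330: print(k,b)
b=m["blue"].copy(); b[:,:190]=0;b[:,345:]=0;b[:190]=0;b[330:]=0
p=cv2.findNonZero(b.astype(np.uint8)); h=cv2.convexHull(p); print(cv2.approxPolyDP(h,4,True).reshape(-1,2).tolist())
cv2.imwrite("pics/t1.png",cv2.resize(c["color"][195:325,200:350,::-1],None,fx=5,fy=4.6,interpolation=cv2.INTER_CUBIC))
s=capture("side");ms=masks(s)
for k,v in ms.items():
    for b in blobs(v): 
        x,y=b[2]
        if 210<x<400 and 220<y<400: print("side",k,b)
E
```

```text
blue (np.int32(284), [237, 207, 40, 18], array([251.4, 213. ]))
blue (np.int32(5), [281, 211, 2, 3], array([281.6, 211.8]))
blue (np.int32(6), [288, 211, 2, 3], array([288.5, 212. ]))
blue (np.int32(6097), [226, 212, 110, 104], array([288.6, 273. ]))
red (np.int32(23), [301, 292, 6, 5], array([303.4, 293.9]))
green (np.int32(20), [283, 211, 5, 5], array([285.3, 212.9]))
orange (np.int32(58), [287, 240, 6, 13], array([289.3, 246.1]))
orange (np.int32(122), [295, 242, 10, 14], array([299.2, 248. ]))
orange (np.int32(4), [264, 251, 4, 1], array([265.5, 251. ]))
[[335, 216], [327, 314], [226, 305], [238, 207]]
side blue (np.int32(303), [294, 229, 30, 32], array([310.5, 243.2]))
side blue (np.int32(6081), [273, 251, 122, 124], array([332.3, 307. ]))
side blue (np.int32(267), [223, 294, 29, 32], array([235.9, 309.3]))
side blue (np.int32(10), [284, 313, 7, 6], array([286.7, 315.2]))
side red (np.int32(55), [360, 276, 6, 13], array([362. , 281.1]))
side orange (np.int32(191), [298, 264, 20, 15], array([308.1, 271.5]))
side orange (np.int32(16), [291, 282, 7, 5], array([294.2, 284.1]))
side orange (np.int32(202), [277, 292, 16, 21], array([283.6, 301.7]))
```

View pics/t1.png

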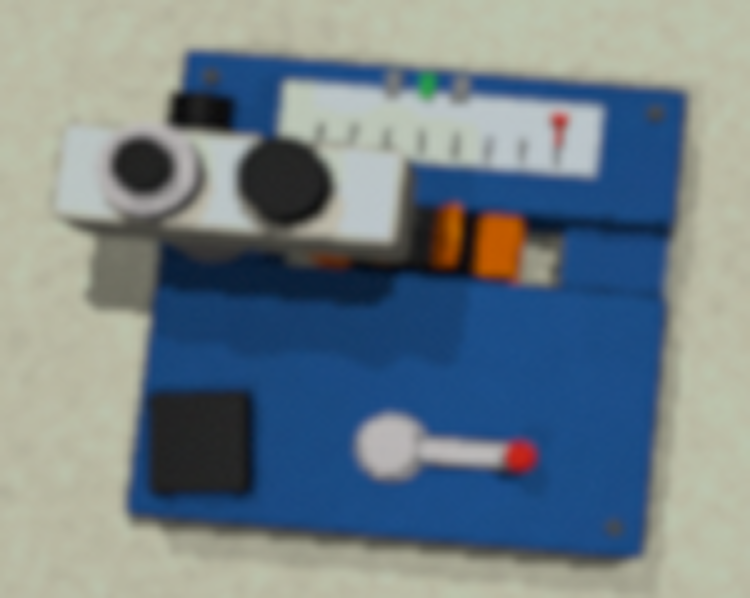

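The crop shows needle at mark 0 (right end). The flag (428,85 in crop) lines up with mark 4. Next I'll compute the stand frame.

Run:
```python
from h import *
c=capture("top");s=capture("side")
q=lambda p,z:onz(c,(200+p[0]/5,195+p[1]/4.6),z)
K=dict(A=((685,92),72),B=((640,555),72),C=((130,517),72),D=((190,52),72))
P={k:q(*v) for k,v in K.items()}
for k in P: print(k,P[k].round(1))
for a,b in("DA","CB","AB","DC"): print(a,b,np.linalg.norm(P[a]-P[b]).round(1),np.degrees(np.arctan2(*(P[b]-P[a])[[1,0]])).round(2))
ctr=sum(P.values())/4; print("ctr",ctr)
print("pivot",q((390,446),80),"post top",q((520,455),116), "m0",q((558,153),72),"m7",q((318,130),72),"flag",q((428,87),75))
# two-view post
uvt=np.array([303.4,293.9]);uvs=np.array([362,281.1])
o1,d1=ray(c,uvt);o2,d2=ray(s,uvs)
A=np.c_[d1,-d2];t=np.linalg.lstsq(A,o2-o1,rcond=None)[0];print("post 2view",o1+d1*t[0],o2+d2*t[1])
```

```text
A [665.8 -63.6  72. ]
B [431.7 -47.9  72. ]
C [444.2 185.3  72. ]
D [680.7 170.1  72. ]
D A 234.2 -93.65
C B 233.5 -93.07
A B 234.6 176.16
D C 237.0 176.34
ctr [555.5908898   60.95358631  72.        ]
pivot [482.03513267  67.21830393  80.        ] post top [477.86053522   6.67886979 116.        ] m0 [632.59837218  -4.87049426  72.        ] m7 [641.59669989 107.97108688  72.        ] flag [664.64088245  56.98001152  75.        ]
post 2view [478.17950427   8.31955885 106.99084996] [477.65968652   8.1299243  106.96532861]
```

```bash
cat >> h.py <<'E'
phi=np.radians(86.4); O=np.array([555.6,61.0,0]); RS=np.array([[np.cos(phi),-np.sin(phi),0],[np.sin(phi),np.cos(phi),0],[0,0,1]])
toS=lambda p:RS.T@(np.asarray(p,float)-O)
toW=lambda p:RS@np.asarray(p,float)+O
E
python3 - <<'E'
from h import *
c=capture("top");s=capture("side")
q=lambda p,z:toS(onz(c,(200+p[0]/5,195+p[1]/4.6),z)).round(1)
print("tip-22",q((441,237),108),q((441,270),108),q((441,207),108))
print("-67 end",q((523,216),80),q((520,284),80))
print("-22.5 blob",q((450,237),103))
print("lampedge top corners z215",q((408,160),215),q((388,248),215), "bottom front z155",q((412,155),155),q((405,255),155))
print("post",toS([477.9,7,99]), "pivot",toS([482,67.2,80]))
cv2.imwrite("pics/s1.png",cv2.resize(s["color"][220:340,220:400,::-1],None,fx=4.4,fy=4.4,interpolation=cv2.INTER_CUBIC))
E
```

```text
tip-22 [-13.5 -28.4 108. ] [-15.1 -12.3 108. ] [-12.  -43.2 108. ]
-67 end [-48.  -46.1  80. ] [-49.8 -11.7  80. ]
-22.5 blob [-17.1 -29.5 103. ]
lampedge top corners z215 [ -5.4 -47.2 215. ] [ -1.3  -7.6 215. ] bottom front z155 [ -1.  -59.8 155. ] [ -2.7 -12.4 155. ]
post [-58.7722667   74.15598874  99.        ] pivot [ 1.56638348 73.84406843 80.        ]
```

View pics/s1.png

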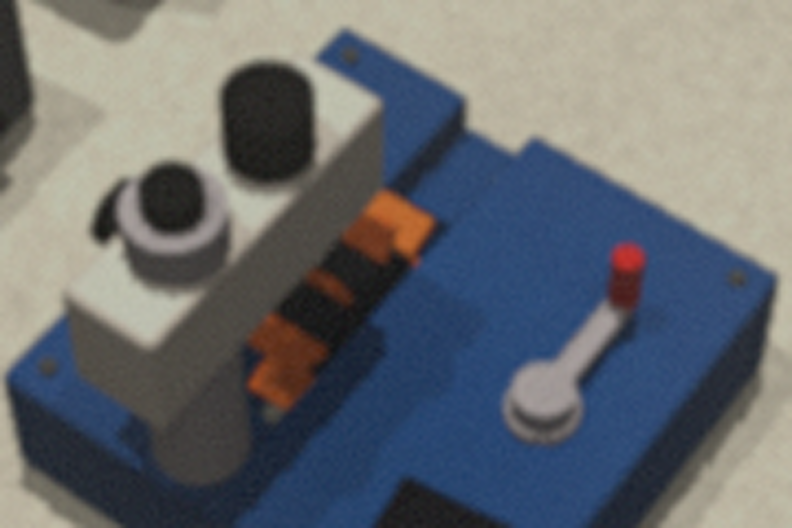

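Wheel axis is at about stand (0,−28,60). Post is at world (477.5,7). Next: a helper that gives shift and turn to a target.

```bash
cat >> h.py <<'E'
def RT(lean):  # tool z = down, leaning toward +ux by lean deg ; tool y = -uy(stand)
    a=np.radians(lean); z=RS@np.array([np.sin(a),0,-np.cos(a)]); y=-RS[:,1]; return np.c_[np.cross(y,z),y,z]
def go(tipS,lean):
    o=get_obs(); R0=Ro.from_euler('xyz',o["tcp_rot"]).as_matrix(); R=RT(lean)
    T=toW(tipS)-178*R[:,2]
    print("t=%.2f"%o["time"],"shift",(R0.T@(T-o["tool_pos"])/1000).round(4).tolist(),"rot",Ro.from_matrix(R0.T@R).as_rotvec().round(4).tolist())
def st():
    o=get_obs(); R0=Ro.from_euler('xyz',o["tcp_rot"]).as_matrix()
    print("t=%.2f"%o["time"],"tipS",toS(o["tool_pos"]+178*R0[:,2]).round(1),"F_S",(RS.T@o["contact_force"]).round(1),"w",round(o["grip_width"],1),"q",o["joint_positions"].round(2))
E
python3 -c "
from h import *
st();go([-60,74,150],0)"
```

```text
t=0.40 tipS [413.  421.4 226.6] F_S [-0.2  0.5  0.2] w 91.7 q [ 1.11  0.34  1.52 -0.    1.28 -0.15]
t=0.40 shift [-0.4532, -0.3729, 0.0767] rot [-0.0001, 0.0001, 1.3219]
```

```bash
python3 -m pendant '[[[-0.453,-0.373,0.0],[0,0,1.322],0.03],[[-0.453,-0.373,0.0],[0,0,1.322],0.03],[[-0.453,-0.373,0.0],[0,0,1.322],0.03],[[-0.453,-0.373,0.0],[0,0,1.322],0.03],[[-0.453,-0.373,0.0],[0,0,1.322],0.03],[[-0.453,-0.373,0.0],[0,0,1.322],0.03],[[-0.453,-0.373,0.0],[0,0,1.322],0.03],[[-0.453,-0.373,0.0],[0,0,1.322],0.03],[[-0.453,-0.373,0.0],[0,0,1.322],0.03],[[-0.453,-0.373,0.0],[0,0,1.322],0.03]]'; python3 -c "
from h import *
st();go([-60,74,126],0)"
```

```text
time: 1.23
tool_pos: [386.5, 147.0, 405.0]
tcp_rot: [3.141, -0.0, 1.574]
contact_force: [1.5, 0.5, 0.6]
grip_width: 31.7
t=1.23 tipS [ 75.3 174.  227. ] F_S [ 0.6 -1.5  0.6] w 31.7 q [0.18 0.14 1.8  0.   1.2  0.17]
t=1.23 shift [-0.1415, 0.091, 0.1011] rot [0.0009, -0.0004, 0.0657]
```

```bash
python3 -m pendant '[[[-0.1415,0.091,0.0],[0,0,0.066],0.03],[[-0.1415,0.091,0.0],[0,0,0.066],0.03],[[-0.1415,0.091,0.0],[0,0,0.066],0.03],[[-0.1415,0.091,0.1],[0,0,0.066],0.03],[[-0.1415,0.091,0.1],[0,0,0.066],0.03],[[-0.1415,0.091,0.1],[0,0,0.066],0.03],[[-0.1415,0.091,0.1],[0,0,0.066],0.03],[[-0.1415,0.091,0.1],[0,0,0.066],0.03],[[-0.1415,0.091,0.1],[0,0,0.066],0.03]]'
python3 - <<'E'
from h import *
st();go([-60,74,92],0)
s=capture("side");cv2.imwrite("pics/s2.png",cv2.resize(s["color"][180:340,240:440,::-1],None,fx=3.6,fy=3.6,interpolation=cv2.INTER_CUBIC))
t=capture("top")
for n,c in(("t",t),("s",s)):
    print([b for b in blobs(masks(c)["red"]) if 290<b[2][0]<380 and 260<b[2][1]<310])
E
```

```text
time: 1.98
tool_pos: [478.5, 8.7, 306.1]
tcp_rot: [3.14, -0.0, 1.514]
contact_force: [0.8, -0.3, 0.7]
grip_width: 30.6
t=1.98 tipS [-57.   73.4 128.1] F_S [-0.2 -0.8  0.7] w 30.6 q [-0.14  0.37  1.79  0.    0.98 -0.09]
t=1.98 shift [-0.003, -0.0004, 0.0361] rot [0.0018, -0.0002, 0.0061]
[]
[(np.int32(69), [359, 277, 7, 13], array([361.7, 283.1]))]
```

View pics/s2.png

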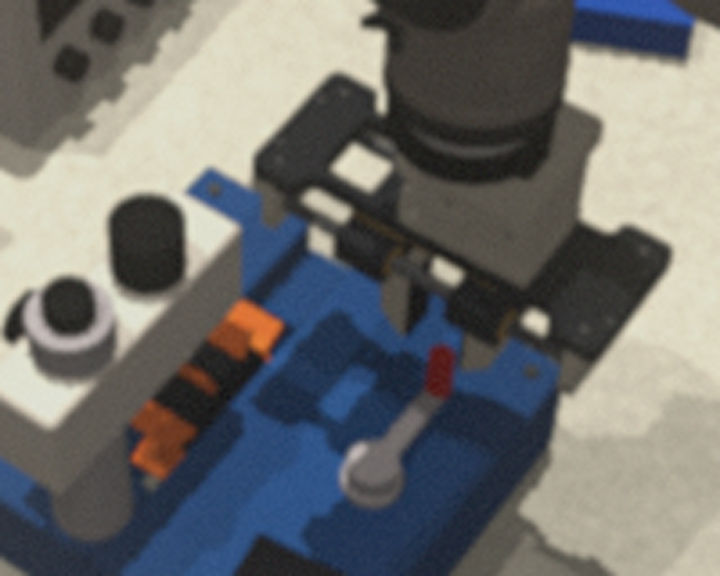

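The post (438,370) lies centrally between the fingers (400,300 and 480,340). I'll descend.

```bash
python3 -m pendant '[[[-0.003,0,0.01],[0,0,0],0.03],[[-0.003,0,0.02],[0,0,0],0.03],[[-0.003,0,0.028],[0,0,0],0.03],[[-0.003,0,0.033],[0,0,0],0.03],[[-0.003,0,0.033],[0,0,0],0.03]]'; python3 -m pendant '[[[0,0.005,0],[0,0,0],0.03],[[0,0.008,0],[0,0,0],0.03],[[0,0.009,0],[0,0,0],0.03],[[0,0.01,0],[0,0,0],0.03]]'; python3 -c "
from h import *
st()"
```

```text
time: 2.5
tool_pos: [477.8, 5.7, 271.6]
tcp_rot: [-3.141, -0.0, 1.514]
contact_force: [-0.9, -0.3, -1.2]
grip_width: 30.1
time: 2.83
tool_pos: [488.1, 4.7, 272.0]
tcp_rot: [-3.141, 0.0, 1.514]
contact_force: [-3.7, -0.4, 2.2]
grip_width: 30.2
t=2.83 tipS [-60.4  63.9  94. ] F_S [-0.6  3.6  2.2] w 30.2 q [-0.15  0.43  1.8  -0.    0.91 -0.09]
```

```bash
python3 -m pendant '[[[0,0.001,0],[0,0,0],0.03],[[0,0.002,0],[0,0,0],0.03]]'; python3 -m pendant '[[[0,0.001,0],[0,0,0],0.03],[[0,0.002,0],[0,0,0],0.03]]'; python3 -m pendant '[[[0,0.001,0],[0,0,0],0.03],[[0,0.002,0],[0,0,0],0.03]]'
```

```text
time: 3.0
tool_pos: [489.9, 4.5, 271.8]
tcp_rot: [-3.141, 0.0, 1.514]
contact_force: [-3.0, -1.6, 2.1]
grip_width: 30.2
time: 3.17
tool_pos: [491.8, 4.4, 271.7]
tcp_rot: [-3.141, 0.0, 1.514]
contact_force: [-5.5, -1.1, 3.2]
grip_width: 29.9
time: 3.33
tool_pos: [493.1, 4.3, 271.5]
tcp_rot: [-3.138, 0.0, 1.514]
contact_force: [-9.4, -2.7, 6.2]
grip_width: 30.1
```

Force climbs to 9 N after about 6–7 mm, so that is likely the stop. I'll try the other way.

```bash
python3 -m pendant '[[[0,-0.005,0],[0,0,0],0.03],[[0,-0.01,0],[0,0,0],0.03],[[0,-0.015,0],[0,0,0],0.03],[[0,-0.018,0],[0,0,0],0.03],[[0,-0.020,0],[0,0,0],0.03]]'; python3 -m pendant '[[[0,-0.0015,0],[0,0,0],0.03],[[0,-0.003,0],[0,0,0],0.03]]'; python3 -m pendant '[[[0,-0.0015,0],[0,0,0],0.03],[[0,-0.003,0],[0,0,0],0.03]]';python3 -m pendant '[[[0,-0.0015,0],[0,0,0],0.03],[[0,-0.003,0],[0,0,0],0.03]]'
```

```text
time: 3.75
tool_pos: [474.0, 5.5, 271.9]
tcp_rot: [3.14, 0.0, 1.514]
contact_force: [3.6, -0.8, -2.0]
grip_width: 30.3
time: 3.92
tool_pos: [471.4, 5.5, 272.0]
tcp_rot: [3.14, 0.0, 1.514]
contact_force: [2.5, -1.4, -0.5]
grip_width: 29.6
time: 4.08
tool_pos: [468.3, 5.6, 272.0]
tcp_rot: [3.14, 0.0, 1.514]
contact_force: [2.9, -3.3, 0.3]
grip_width: 30.1
time: 4.25
tool_pos: [465.1, 5.9, 271.9]
tcp_rot: [3.141, 0.0, 1.514]
contact_force: [3.0, -1.5, 0.2]
grip_width: 30.1
```

The lever gives towards the robot with 3 N steady. I'll keep swinging.

```bash
python3 -m pendant '[[[0,-0.002,0],[0,0,0],0.03],[[0,-0.004,0],[0,0,0],0.03],[[0,-0.006,0],[0,0,0],0.03],[[0,-0.008,0],[0,0,0],0.03]]'; python3 -m pendant '[[[0.001,-0.003,0],[0,0,0],0.03],[[0.002,-0.006,0],[0,0,0],0.03],[[0.003,-0.009,0],[0,0,0],0.03],[[0.004,-0.011,0],[0,0,0],0.03]]'; python3 -m pendant '[[[0.001,-0.002,0],[0,0,0],0.03],[[0.002,-0.005,0],[0,0,0],0.03],[[0.003,-0.007,0],[0,0,0],0.03],[[0.004,-0.009,0],[0,0,0],0.03]]'
python3 - <<'E'
from h import *
st(); 
s=capture("side");b=[b for b in blobs(masks(s)["red"]) if 330<b[2][0]<420 and 260<b[2][1]<340];print(b)
p=onz(s,b[0][2],99);d=toS(p)-[0,75,99];print(toS(p),"clamp",-np.arctan2(d[1],-d[0]))
E
```

```text
time: 4.58
tool_pos: [456.9, 6.6, 271.8]
tcp_rot: [3.141, -0.0, 1.514]
contact_force: [3.1, 0.2, 0.7]
grip_width: 30.2
time: 4.92
tool_pos: [445.8, 11.3, 271.6]
tcp_rot: [-3.141, -0.0, 1.514]
contact_force: [2.5, -1.7, 0.1]
grip_width: 30.0
time: 5.25
tool_pos: [437.3, 15.8, 271.7]
tcp_rot: [-3.142, -0.0, 1.514]
contact_force: [2.1, -1.8, -1.3]
grip_width: 29.7
t=5.25 tipS [-52.5 115.2  93.7] F_S [-1.7 -2.2 -1.3] w 29.7 q [-0.14  0.36  1.94  0.    0.85 -0.08]
[(np.int32(84), [371, 288, 7, 15], array([373.8, 295. ]))]
[-49.50094655 106.05105554  99.        ] clamp -0.5602386617591879
```

```bash
python3 -m pendant '[[[0,-0.001,0],[0,0,0],0.03],[[0,-0.002,0],[0,0,0],0.03],[[0,0.004,0],[0,0,0],0.03],[[0,0.007,0],[0,0,0],0.03],[[0,0.007,-0.03],[0,0,0],0.03],[[0,0.007,-0.06],[0,0,0],0.03],[[0,0.007,-0.09],[0,0,0],0.03],[[0,0.007,-0.11],[0,0,0],0.0]]'; python3 -c "
from h import *
st(); go([-85,-28,160],45)"
```

```text
time: 5.97
tool_pos: [444.7, 15.1, 384.1]
tcp_rot: [3.14, 0.0, 1.514]
contact_force: [1.1, 0.7, -0.0]
grip_width: 26.9
t=5.97 tipS [-52.8 107.6 206.1] F_S [ 0.7 -1.  -0. ] w 26.9 q [-0.14  0.22  1.76 -0.    1.16 -0.08]
t=5.97 shift [-0.1589, 0.1348, 0.0984] rot [-0.0011, 0.7855, 0.006]
```

```bash
python3 -m pendant '[[[-0.159,0.135,0.03],[0,0.7855,0.006],0],[[-0.159,0.135,0.03],[0,0.7855,0.006],0],[[-0.159,0.135,0.03],[0,0.7855,0.006],0],[[-0.159,0.135,0.03],[0,0.7855,0.006],0],[[-0.159,0.135,0.05],[0,0.7855,0.006],0],[[-0.159,0.135,0.07],[0,0.7855,0.006],0],[[-0.159,0.135,0.098],[0,0.7855,0.006],0],[[-0.159,0.135,0.098],[0,0.7855,0.006],0],[[-0.159,0.135,0.098],[0,0.7855,0.006],0]]'
python3 - <<'E'
from h import *
st(); go([-50,-28,110],45); go([-29.7,-28,89.7],45)
s=capture("side");cv2.imwrite("pics/s3.png",cv2.resize(s["color"][180:340,240:440,::-1],None,fx=3.6,fy=3.6,interpolation=cv2.INTER_CUBIC))
b=[b for b in blobs(masks(s)["red"]) if 330<b[2][0]<420 and 260<b[2][1]<340];print(b)
if b:
    p=onz(s,b[0][2],99);d=toS(p)-[0,75,99];print(toS(p),"clamp",-np.arctan2(d[1],-d[0]))
E
```

```text
time: 6.72
tool_pos: [570.0, -151.4, 282.2]
tcp_rot: [-3.132, -0.787, 1.501]
contact_force: [0.1, 0.4, 0.9]
grip_width: 0.3
t=6.72 tipS [-85.1 -26.8 156.5] F_S [ 0.4 -0.   0.9] w 0.3 q [-0.54  0.67  1.45  0.68  1.48 -0.7 ]
t=6.72 shift [-0.008, 0.0007, 0.0577] rot [-0.0051, -0.0014, -0.0047]
t=6.72 shift [-0.008, 0.0008, 0.0864] rot [-0.0051, -0.0014, -0.0047]
[(np.int32(74), [372, 289, 7, 14], array([374.5, 295.1]))]
[-50.0688792  107.19982947  99.        ] clamp -0.5715168362600358
```

View pics/s3.png

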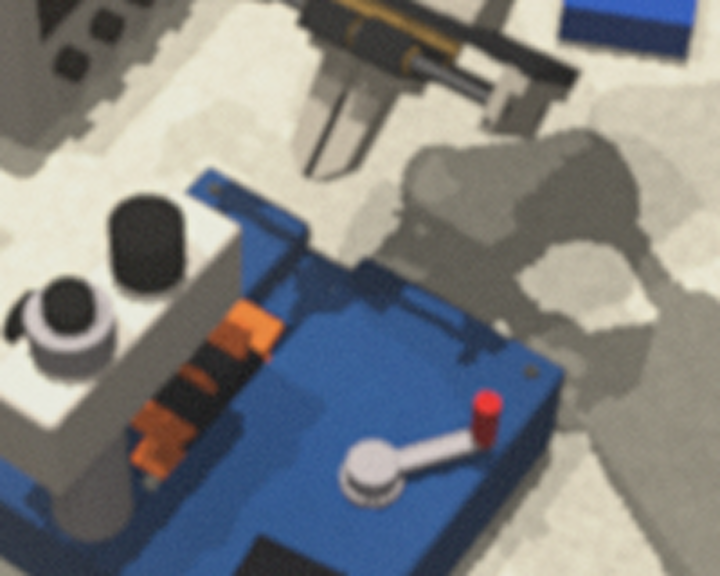

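Lever is clearly over (post at (487,418)), and the closed fingers at (320,170) are lined up with the wheel. I'll enter the −45° gap.

```bash
python3 -m pendant '[[[-0.008,0.001,0.03],[-0.005,-0.0014,-0.005],0],[[-0.008,0.001,0.05],[-0.005,-0.0014,-0.005],0],[[-0.008,0.001,0.05],[-0.005,-0.0014,-0.005],0],[[-0.008,0.001,0.06],[-0.005,-0.0014,-0.005],0],[[-0.008,0.001,0.068],[-0.005,-0.0014,-0.005],0],[[-0.008,0.001,0.075],[-0.005,-0.0014,-0.005],0],[[-0.008,0.001,0.075],[-0.005,-0.0014,-0.005],0]]'; python3 -c "
from h import *
st(); go([-29.7,-28,89.7],45)"
```

```text
time: 7.35
tool_pos: [574.1, -103.1, 225.0]
tcp_rot: [3.135, -0.784, 1.514]
contact_force: [-0.3, 0.3, -0.5]
grip_width: 0.4
t=7.35 tipS [-36.9 -29.2  99. ] F_S [ 0.3  0.3 -0.5] w 0.4 q [-0.47  0.72  1.54  0.73  1.33 -0.76]
t=7.35 shift [-0.0017, -0.0008, 0.0117] rot [0.0024, 0.0013, 0.0045]
```

```bash
python3 -m pendant '[[[-0.001,0,0.004],[0,0,0],0],[[-0.001,0,0.008],[0,0,0],0],[[-0.001,0,0.011],[0,0,0],0],[[-0.001,0,0.011],[0,0,0],0]]'; python3 -c "
from h import *
st()"; python3 -m pendant '[[[0.003,0,0],[0,0,0],0],[[0.006,0,0],[0,0,0],0],[[0.009,0,0.001],[0,0,0],0],[[0.012,0,0.001],[0,0,0],0]]'; python3 -c "
from h import *
st()"
```

```text
time: 7.68
tool_pos: [574.5, -96.7, 216.0]
tcp_rot: [3.136, -0.784, 1.513]
contact_force: [-0.6, -0.4, -0.1]
grip_width: 0.7
t=7.68 tipS [-30.5 -29.2  90.1] F_S [-0.5  0.6 -0.1] w 0.7 q [-0.46  0.73  1.55  0.74  1.31 -0.77]
time: 8.02
tool_pos: [575.1, -88.2, 224.1]
tcp_rot: [3.134, -0.782, 1.513]
contact_force: [0.3, -3.5, -5.8]
grip_width: 0.6
t=8.02 tipS [-22.2 -29.5  97.8] F_S [-3.5 -0.5 -5.8] w 0.6 q [-0.45  0.72  1.55  0.75  1.31 -0.75]
```

```bash
python3 -m pendant '[[[0.003,0,0.001],[0,0,0],0],[[0.006,0,0.002],[0,0,0],0],[[0.009,0,0.0035],[0,0,0],0],[[0.012,0,0.005],[0,0,0],0]]'
cat > chk.py <<'E'
from h import *
st()
c=capture("top")
b=[b for b in blobs(masks(c)["red"],2) if 255<b[2][0]<325 and 205<b[2][1]<240]
for x in b:
    p=toS(onz(c,x[2],75)); print(x,p.round(1),"num",((p[0]+60.9)/16).round(2))
E
python3 chk.py
```

```text
time: 8.35
tool_pos: [575.9, -75.3, 229.5]
tcp_rot: [3.135, -0.785, 1.513]
contact_force: [-0.2, -1.0, -0.8]
grip_width: 0.2
t=8.35 tipS [ -8.9 -29.3 103.6] F_S [-1.   0.1 -0.8] w 0.2 q [-0.43  0.71  1.56  0.76  1.3  -0.74]
(np.int32(6), [308, 220, 3, 3], array([308.8, 220.8])) [-52.9 -97.5  75. ] num 0.5
```

```bash
python3 -m pendant '[[[0.004,0,-0.004],[0,0,0],0],[[0.008,0,-0.008],[0,0,0],0],[[0.011,0,-0.012],[0,0,0],0],[[0.011,0,-0.015],[0,0,0],0]]'; python3 chk.py; python3 -c "
from h import *
go([-37.5,-28,99.5],45)"
```

```text
time: 8.73
tool_pos: [575.8, -78.4, 249.0]
tcp_rot: [3.133, -0.784, 1.515]
contact_force: [-0.3, -0.3, 0.8]
grip_width: 0.5
t=8.73 tipS [-12.2 -29.6 123. ] F_S [-0.3  0.3  0.8] w 0.5 q [-0.43  0.68  1.55  0.75  1.34 -0.71]
(np.int32(5), [308, 220, 2, 3], array([308.4, 220.8])) [-51.9 -97.4  75. ] num 0.56
t=8.78 shift [-0.0344, -0.0011, -0.0009] rot [0.0046, 0.0016, 0.0051]
```

Run:
```python
from h import *
c=capture("top");s=capture("side")
a=cv2.resize(c["color"][200:260,240:340,::-1],None,fx=7.5,fy=5,interpolation=cv2.INTER_CUBIC)
b=cv2.resize(s["color"][240:330,250:400,::-1],None,fx=5,fy=3.3,interpolation=cv2.INTER_CUBIC)
cv2.imwrite("pics/c4.png",np.vstack([a,b]))
```

```text
(no output)
```

View pics/c4.png

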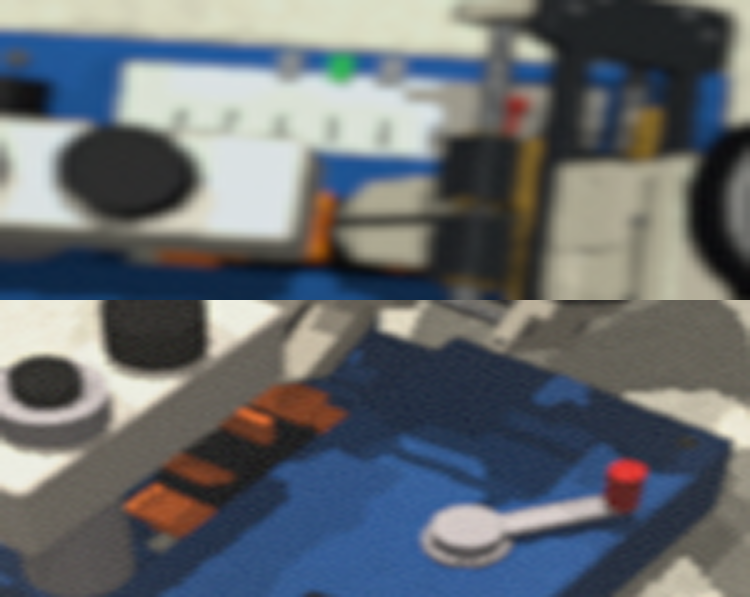

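The needle is half hidden by the gripper, so that reading is unreliable. I'll back off along the tool axis to check.

```bash
python3 -m pendant '[[[-0.02,0,-0.04],[0,0,0],0],[[-0.034,-0.001,-0.07],[0,0,0],0],[[-0.034,-0.001,-0.1],[0,0,0],0],[[-0.034,-0.001,-0.1],[0,0,0],0],[[-0.034,-0.001,-0.1],[0,0,0],0]]'; python3 chk.py; python3 -c "
from h import *
go([-37.5,-28,99.5],45)
c=capture('side');m=masks(c)['orange']
for b in blobs(m): print(b)"
```

```text
time: 9.3
tool_pos: [568.4, -174.2, 294.9]
tcp_rot: [3.132, -0.783, 1.513]
contact_force: [-0.8, -0.1, -0.4]
grip_width: 0.6
t=9.30 tipS [-108.3  -28.6  168.8] F_S [-0.1  0.8 -0.4] w 0.6 q [-0.58  0.66  1.42  0.67  1.52 -0.71]
(np.int32(2), [308, 220, 1, 2], array([308. , 220.5])) [-50.9 -98.1  75. ] num 0.62
t=9.35 shift [0.0006, 0.0004, 0.0976] rot [0.0034, 0.0009, 0.0029]
(np.int32(221), [295, 264, 24, 19], array([306.8, 272.8]))
(np.int32(50), [284, 287, 12, 9], array([289.5, 291.5]))
(np.int32(142), [275, 296, 17, 15], array([283.3, 303. ]))
```

```bash
python3 -m pendant '[[[0,-0.04,-0.03],[0,0,0],0],[[0,-0.08,-0.05],[0,0,0],0],[[0,-0.1,-0.05],[0,0,0],0],[[0,-0.1,-0.05],[0,0,0],0]]'; python3 chk.py
python3 - <<'E'
from h import *
c=capture("top");s=capture("side")
a=cv2.resize(c["color"][200:260,240:340,::-1],None,fx=7.5,fy=5,interpolation=cv2.INTER_CUBIC)
b=cv2.resize(s["color"][240:330,250:400,::-1],None,fx=5,fy=3.3,interpolation=cv2.INTER_CUBIC)
cv2.imwrite("pics/c5.png",np.vstack([a,b]))
for b in blobs(masks(s)['orange']): print(b)
go([-37.5,-28,99.5],45)
E
```

```text
time: 9.73
tool_pos: [462.8, -201.0, 329.3]
tcp_rot: [3.14, -0.786, 1.51]
contact_force: [1.1, 0.5, 0.3]
grip_width: 0.6
t=9.73 tipS [-141.4   76.2  203.5] F_S [ 0.6 -1.1  0.3] w 0.6 q [-0.72  0.5   1.62  0.59  1.57 -0.83]
(np.int32(2), [308, 220, 1, 2], array([308. , 220.5])) [-50.9 -98.1  75. ] num 0.62
(np.int32(215), [296, 264, 22, 19], array([306.8, 272.7]))
(np.int32(49), [284, 288, 12, 8], array([289.2, 291.4]))
(np.int32(147), [275, 296, 17, 15], array([283.2, 302.9]))
t=9.88 shift [-0.0001, 0.1, 0.1469] rot [0.0025, 0.0006, 0.0039]
```

View pics/c5.png

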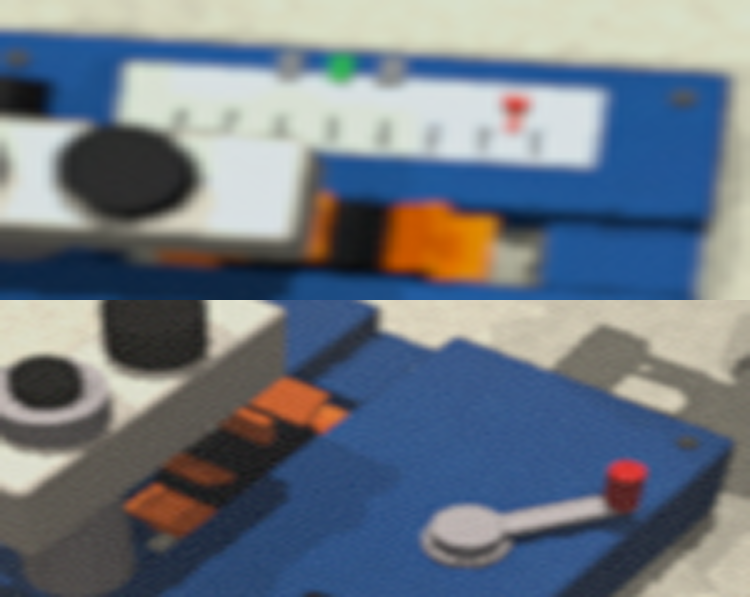

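The needle really stands halfway, at (515,105) in the crop between marks 0 and 1, so my stroke was a little short. The ridges now stand at about −3° and −48°. I'll enter at −25° and push the crest ridge further.

```bash
python3 -m pendant '[[[0.0,0.04,0.0],[0.002,0,0.004],0],[[0.014,0.08,0.04],[0.002,0,0.004],0],[[0.014,0.1,0.08],[0.002,0,0.004],0],[[0.014,0.1,0.11],[0.002,0,0.004],0],[[0.014,0.1,0.122],[0.002,0,0.004],0],[[0.014,0.1,0.122],[0.002,0,0.004],0]]'; python3 -c "
from h import *
st();go([-17,-28,99],45)"
```

```text
time: 10.38
tool_pos: [572.9, -107.7, 248.9]
tcp_rot: [-3.132, -0.787, 1.506]
contact_force: [-0.9, 0.7, 1.0]
grip_width: 0.2
t=10.38 tipS [-41.2 -26.4 123.3] F_S [0.7 0.9 1. ] w 0.2 q [-0.48  0.69  1.52  0.72  1.38 -0.72]
t=10.38 shift [0.0002, 0.0005, 0.0343] rot [-0.008, -0.0019, -0.0011]
```

```bash
python3 -m pendant '[[[0,0,0.01],[0,0,0],0],[[0,0,0.02],[0,0,0],0],[[0,0,0.028],[0,0,0],0],[[0,0,0.034],[0,0,0],0],[[0,0,0.034],[0,0,0],0]]'; python3 -c "
from h import *
st();go([-10,-28,102.5],45);go([-1,-28,103],45)"
```

```text
time: 10.8
tool_pos: [573.8, -87.9, 228.7]
tcp_rot: [-3.141, -0.785, 1.507]
contact_force: [0.4, 0.4, -0.7]
grip_width: 0.3
t=10.80 tipS [-21.7 -27.5 102.7] F_S [ 0.4 -0.4 -0.7] w 0.3 q [-0.45  0.71  1.55  0.74  1.32 -0.74]
t=10.80 shift [0.008, 0.0005, 0.0084] rot [0.0004, 0.0008, -0.0008]
t=10.80 shift [0.0147, 0.0005, 0.0144] rot [0.0004, 0.0008, -0.0008]
```

```bash
python3 -m pendant '[[[0.003,0,0.003],[0,0,0],0],[[0.006,0,0.005],[0,0,0],0],[[0.009,0,0.007],[0,0,0],0],[[0.012,0,0.009],[0,0,0],0],[[0.0145,0,0.010],[0,0,0],0],[[0.0145,0,0.010],[0,0,0],0]]'; python3 chk.py
```

```text
time: 11.3
tool_pos: [575.2, -70.6, 232.9]
tcp_rot: [3.14, -0.784, 1.509]
contact_force: [-0.2, -0.5, -0.4]
grip_width: 0.3
t=11.30 tipS [ -4.4 -28.  106.9] F_S [-0.5  0.2 -0.4] w 0.3 q [-0.42  0.7   1.56  0.76  1.3  -0.73]
(np.int32(4), [308, 220, 2, 3], array([308.2, 221. ])) [-51.5 -96.9  75. ] num 0.59
```

```bash
python3 -m pendant '[[[0.002,0,0.002],[0,0,0],0],[[0.004,0,0.004],[0,0,0],0],[[0.005,0,0.006],[0,0,0],0],[[0.005,0,0.006],[0,0,0],0]]'; python3 chk.py
python3 - <<'E'
from h import *
c=capture("top");s=capture("side")
a=cv2.resize(c["color"][200:260,240:340,::-1],None,fx=7.5,fy=5,interpolation=cv2.INTER_CUBIC)
b=cv2.resize(s["color"][240:330,250:400,::-1],None,fx=5,fy=3.3,interpolation=cv2.INTER_CUBIC)
cv2.imwrite("pics/c6.png",np.vstack([a,b]))
E
```

```text
time: 11.68
tool_pos: [575.6, -62.7, 231.7]
tcp_rot: [3.141, -0.785, 1.508]
contact_force: [1.2, 2.4, 0.9]
grip_width: 0.6
t=11.68 tipS [  3.6 -27.9 105.8] F_S [ 2.5 -1.   0.9] w 0.6 q [-0.41  0.7   1.57  0.76  1.29 -0.72]
```

View pics/c6.png

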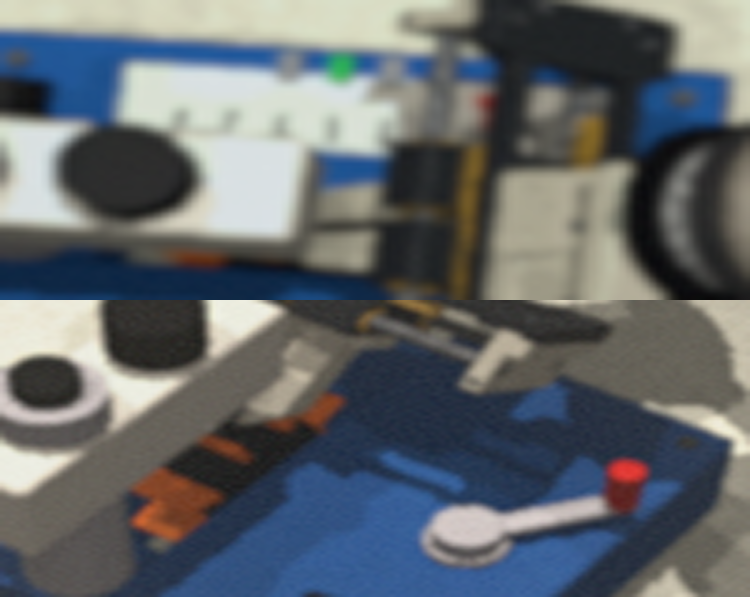

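The needle is now at mark 1 (487,105): first click done. A full stroke must end at tip x≈+4. Retreat and repeat.

```bash
python3 -m pendant '[[[0.0057,0,-0.0057],[0,0,0],0],[[0.012,0,-0.012],[0,0,0],0],[[0.0085,0,-0.0226],[0,0,0],0],[[-0.004,0,-0.035],[0,0,0],0],[[-0.026,0,-0.0375],[0,0,0],0],[[-0.0325,0,-0.0354],[0,0,0],0],[[-0.0325,0,-0.0354],[0,0,0],0]]'; python3 chk.py; python3 -c "
from h import *
go([-30.5,-28,90.0],45)"
```

```text
time: 12.42
tool_pos: [572.1, -112.8, 232.9]
tcp_rot: [-3.14, -0.784, 1.504]
contact_force: [-0.6, 0.4, -0.2]
grip_width: 0.3
t=12.42 tipS [-46.7 -27.7 106.9] F_S [ 0.4  0.6 -0.2] w 0.3 q [-0.48  0.71  1.53  0.72  1.35 -0.75]
(np.int32(2), [305, 220, 1, 2], array([305. , 220.5])) [-43.9 -97.4  75. ] num 1.06
t=12.47 shift [-0.0018, 0.0005, 0.0231] rot [0.0012, 0.0006, -0.0021]
```

```bash
python3 -m pendant '[[[-0.002,0,0.008],[0,0,0],0],[[-0.002,0,0.016],[0,0,0],0],[[-0.002,0,0.023],[0,0,0],0],[[-0.002,0,0.023],[0,0,0],0]]'; python3 -c "
from h import *
st()"; python3 -m pendant '[[[0.004,0,0],[0,0,0],0],[[0.008,0,0],[0,0,0],0],[[0.012,0,0.001],[0,0,0],0],[[0.016,0,0.002],[0,0,0],0],[[0.020,0,0.004],[0,0,0],0],[[0.024,0,0.006],[0,0,0],0],[[0.028,0,0.009],[0,0,0],0],[[0.032,0,0.012],[0,0,0],0],[[0.035,0,0.014],[0,0,0],0],[[0.035,0,0.014],[0,0,0],0]]'; python3 chk.py
```

```text
time: 12.8
tool_pos: [573.1, -94.5, 215.0]
tcp_rot: [-3.139, -0.785, 1.507]
contact_force: [-0.4, -0.1, -0.3]
grip_width: 0.6
t=12.80 tipS [-28.2 -26.9  89.1] F_S [-0.1  0.4 -0.3] w 0.6 q [-0.46  0.73  1.55  0.74  1.31 -0.77]
time: 13.63
tool_pos: [575.7, -60.7, 231.3]
tcp_rot: [3.14, -0.785, 1.509]
contact_force: [0.2, -0.1, 0.2]
grip_width: 0.4
t=13.63 tipS [  5.6 -27.8 105.4] F_S [-0.1 -0.2  0.2] w 0.4 q [-0.4   0.7   1.57  0.77  1.29 -0.72]
```

```bash
python3 -m pendant '[[[0.0057,0,-0.0057],[0,0,0],0],[[0.012,0,-0.012],[0,0,0],0],[[0.0075,0,-0.0236],[0,0,0],0],[[-0.005,0,-0.036],[0,0,0],0],[[-0.027,0,-0.0385],[0,0,0],0],[[-0.0345,0,-0.0374],[0,0,0],0],[[-0.0345,0,-0.0374],[0,0,0],0]]'; python3 chk.py; python3 -c "
from h import *
go([-30.5,-28,90.0],45)"
```

```text
time: 14.27
tool_pos: [572.0, -114.3, 232.1]
tcp_rot: [-3.14, -0.784, 1.503]
contact_force: [0.3, 0.2, -0.5]
grip_width: 0.3
t=14.27 tipS [-48.2 -27.7 106.1] F_S [ 0.2 -0.3 -0.5] w 0.3 q [-0.49  0.72  1.53  0.72  1.35 -0.75]
(np.int32(2), [298, 219, 1, 2], array([298. , 219.5])) [-27.4 -98.4  75. ] num 2.09
t=14.32 shift [-0.0001, 0.0005, 0.0236] rot [0.0014, 0.0004, -0.0024]
```

Number 2. Repeating the same stroke.

```bash
python3 -m pendant '[[[-0.001,0,0.008],[0,0,0],0],[[-0.001,0,0.016],[0,0,0],0],[[-0.001,0,0.023],[0,0,0],0],[[-0.001,0,0.023],[0,0,0],0]]'; python3 -m pendant '[[[0.004,0,0],[0,0,0],0],[[0.008,0,0],[0,0,0],0],[[0.012,0,0.001],[0,0,0],0],[[0.016,0,0.002],[0,0,0],0],[[0.020,0,0.004],[0,0,0],0],[[0.024,0,0.006],[0,0,0],0],[[0.028,0,0.009],[0,0,0],0],[[0.032,0,0.012],[0,0,0],0],[[0.035,0,0.014],[0,0,0],0],[[0.035,0,0.014],[0,0,0],0]]'; python3 chk.py;  python3 -m pendant '[[[0.0057,0,-0.0057],[0,0,0],0],[[0.012,0,-0.012],[0,0,0],0],[[0.0075,0,-0.0236],[0,0,0],0],[[-0.005,0,-0.036],[0,0,0],0],[[-0.027,0,-0.0385],[0,0,0],0],[[-0.0345,0,-0.0374],[0,0,0],0],[[-0.0345,0,-0.0374],[0,0,0],0]]'; python3 chk.py; python3 -c "
from h import *
go([-30.5,-28,90.0],45)"
```

```text
time: 14.65
tool_pos: [573.1, -95.1, 214.9]
tcp_rot: [-3.139, -0.785, 1.507]
contact_force: [-0.4, 0.2, 1.3]
grip_width: 0.5
time: 15.48
tool_pos: [575.7, -61.3, 231.3]
tcp_rot: [3.14, -0.785, 1.509]
contact_force: [0.2, -0.9, -0.0]
grip_width: 0.5
t=15.48 tipS [  5.  -27.8 105.4] F_S [-0.9 -0.2 -0. ] w 0.5 q [-0.4   0.7   1.57  0.77  1.29 -0.72]
(np.int32(3), [291, 218, 2, 2], array([291.3, 218.7])) [-11.6 -98.9  75. ] num 3.08
time: 16.12
tool_pos: [572.0, -115.0, 232.0]
tcp_rot: [-3.14, -0.784, 1.503]
contact_force: [-0.0, -0.2, -0.5]
grip_width: 0.7
t=16.12 tipS [-48.9 -27.8 106. ] F_S [-0.2  0.  -0.5] w 0.7 q [-0.49  0.72  1.53  0.72  1.35 -0.75]
(np.int32(2), [291, 218, 1, 2], array([291. , 218.5])) [-10.8 -99.3  75. ] num 3.13
t=16.17 shift [0.0004, 0.0005, 0.024] rot [0.0014, 0.0004, -0.0024]
```

Number 3. One more, then retreat further.

```bash
python3 -m pendant '[[[-0.0005,0,0.008],[0,0,0],0],[[-0.0005,0,0.016],[0,0,0],0],[[-0.0005,0,0.023],[0,0,0],0],[[-0.0005,0,0.023],[0,0,0],0]]'; python3 -m pendant '[[[0.004,0,0],[0,0,0],0],[[0.008,0,0],[0,0,0],0],[[0.012,0,0.001],[0,0,0],0],[[0.016,0,0.002],[0,0,0],0],[[0.020,0,0.004],[0,0,0],0],[[0.024,0,0.006],[0,0,0],0],[[0.028,0,0.009],[0,0,0],0],[[0.032,0,0.012],[0,0,0],0],[[0.035,0,0.014],[0,0,0],0],[[0.035,0,0.014],[0,0,0],0]]'; python3 chk.py;  python3 -m pendant '[[[0.0057,0,-0.0057],[0,0,0],0],[[0.012,0,-0.012],[0,0,0],0],[[0.0075,0,-0.0236],[0,0,0],0],[[-0.005,0,-0.036],[0,0,0],0],[[-0.02,0,-0.06],[0,0,0],0],[[-0.02,0,-0.1],[0,0,0],0],[[-0.02,0,-0.14],[0,0,0],0],[[-0.02,0,-0.18],[0,0,0],0],[[-0.02,0,-0.18],[0,0,0],0],[[-0.02,0,-0.18],[0,0,0],0]]'; python3 chk.py
python3 - <<'E'
from h import *
c=capture("top");s=capture("side")
g=[b for b in blobs(masks(c)["green"]) if 270<b[2][0]<305 and 200<b[2][1]<225]; print("flag",g,[toS(onz(c,b[2],75)).round(1) for b in g])
b=[b for b in blobs(masks(s)["red"]) if 330<b[2][0]<420 and 260<b[2][1]<340]
p=onz(s,b[0][2],99);d=toS(p)-[0,75,99];print("clamp",-np.arctan2(d[1],-d[0]))
a=cv2.resize(c["color"][195:325,170:350,::-1],None,fx=4.4,fy=4.4,interpolation=cv2.INTER_CUBIC)
cv2.imwrite("pics/c7.png",a)
E
```

```text
time: 16.5
tool_pos: [573.1, -95.3, 215.2]
tcp_rot: [-3.139, -0.785, 1.508]
contact_force: [-1.2, -0.1, -1.6]
grip_width: 0.5
time: 17.33
tool_pos: [575.6, -61.6, 231.5]
tcp_rot: [3.14, -0.785, 1.509]
contact_force: [-0.5, -0.4, -0.1]
grip_width: 0.4
t=17.33 tipS [  4.7 -27.8 105.6] F_S [-0.4  0.4 -0.1] w 0.4 q [-0.4   0.7   1.57  0.77  1.29 -0.72]
(np.int32(4), [284, 218, 2, 2], array([284.5, 218.5])) [  4.3 -97.9  75. ] num 4.08
time: 18.22
tool_pos: [566.1, -206.3, 346.5]
tcp_rot: [3.135, -0.781, 1.508]
contact_force: [-0.1, 1.5, -0.3]
grip_width: 0.2
t=18.22 tipS [-140.7  -28.4  220.2] F_S [ 1.5  0.2 -0.3] w 0.2 q [-0.62  0.63  1.33  0.65  1.64 -0.66]
(np.int32(4), [284, 218, 2, 2], array([284.5, 218.5])) [  4.3 -97.9  75. ] num 4.08
flag [(np.int32(19), [283, 211, 5, 5], array([285.3, 212.8]))] [array([   3.8, -111.7,   75. ])]
clamp -0.5715168362600358
```

View pics/c7.png

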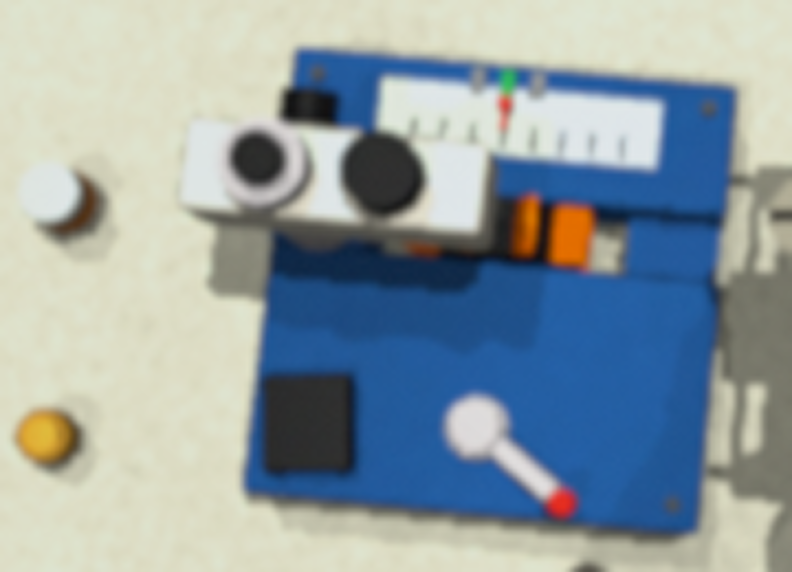

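The needle (505,108) stands right under the green flag (508,82), the lever is over (562,502), and everything else is in place. I'll hand in.

```bash
python3 -c "
from plant import *
print(close_job())"
```

```text
the job is handed in; nothing more can be done
None
```

The filter change is done and handed in at about 18 s on the robot's clock. The hand-in reports no verdict.

- **Clamp:** I nudged the lever away from the robot until the force rose to about 9 N, near the stop, and reversed. It gave towards the robot at about 3 N. I left it at about −0.57 rad, where more than 0.45 either way is needed.
- **Wheel:** I rolled it up click by click, with the gripper leaning 45°, to number 4. The first stroke was too short and the wheel stayed halfway, at about 0.5. A longer push finished that click, and the other three went over in one stroke each.
- **Last checks:**
  - The needle's x in the stand frame was 4.3 mm and the flag's 3.8 mm, so they are within about 1 mm along the scale.
  - The wheel was clicked in, and its needle reading did not change after I withdrew.
  - The gripper was well clear and the force reading near zero.
- **Lamp arm and loose things:** No reading showed contact with the lamp arm. The case, objective and jar look unmoved in the last picture. I did not re-check the slide box, but the arm never worked near it.

No final check disagreed. The needle reading taken while the gripper partly hid it, after the first stroke, looked doubtful, but a clear view confirmed the wheel was halfway.

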